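# Hold the loupe at the focus mark over a plywood facet

### The arm

A 6-joint arm with a two-finger parallel gripper is mounted at the origin on a cart in front of the work surface, level with it; the furniture and walls round the work are solid. World frame = base frame: x ahead of the robot, y to its left, z up, the work surface at z = 0. Lengths are in m, angles in degrees, forces in N, time in s.
With the tool pointing down it reaches from about 0.3 to 0.75 m from the base axis. Payload 8.5 kg.
Tool frame: the origin (TCP) lies at the very end of the fingers, on their centre line; the grasp point (between the pads) lies 19 mm behind it; z points along the fingers, y is the line along which they close (so a half turn about z gives the same grasp; the last joint's range is limited). The gripper opens to 85 mm and grips with 20 to 120 N. Pads are 22 mm wide; open, the fingers measure 114 mm over their backs; the gripper's body (76 mm by 85 mm) begins 54 mm behind the grasp point. The pads swing forward as they close: fully open they stand 13 mm farther back than shut.
Start: joints at [-81.205, 21.807, 74.336, -0, 83.858, -12.336], TCP at [0.198, -0.513, 0.231] pointing down, gripper open.
Joint ranges: [-178.18, 178.18], [-50.72, 133.34], [12.68, 142.11], [-81.47, 261.47], [9.98, 163.14], [-165.26, 165.26]. Speed limits (degrees/s): [136.94, 136.94, 180, 180, 180, 180].

### API

Orientations are given as a 3x3 rotation matrix whose columns are the frame's x, y, z axes.
In Python, from rig import env, optics, spotter gives the robot as it stands.
- The arm moves only by the shell command python3 -m crank 'ROWS' [FORCE]. ROWS is JSON, one flat list of numbers, 5 for each row, row after row: the finger opening in cm, from 0 to 8.54, then the shift along the tool's x, y, z in cm, then the turn about the tool's z in rad. A call has exactly 8 rows; each row shifts and turns the commanded pose from where the row before left it, along the tool's axes as they then stand; what a row does not reach is not made up. A row lasts 1/12 s, in which the tool goes at most 41.7 mm and 7.16 degrees, less where a joint would pass 70% of its speed; a pose out of reach is approached as far as the arm can. A call is refused whole if a number of a shift passes 4.17 or a number of a turn 0.125, either way. A call with a gripper value outside its range is refused whole. The fingers move at their own pace and stop on an object; FORCE is the grip in N (left out, the last holds). Time passes only in rows, so rows that do not move let the fingers close, or fill a call up. It gives the time, the measured TCP pose, the force, the opening and the grip force at its end, in the units of the state.
- env.observe(): the state, without advancing time (a new reading comes with each control period).
- optics.get_image(name): name is "scene" or "top" or "wrist"; returns a dict with "color" (420x560x3 uint8, red, green, blue), "intrinsics" (3x3 intrinsics, pixels), "distortion" ([k1, k2, p1, p2, k3] as OpenCV has them; the pictures are not rectified), "pose" (4x4, takes a point from camera to world coordinates). Camera axes: x right, y up, looking along -z (the intrinsics and any distortion apply to the point x, -y, -z); pixel columns grow to the right and rows downward; lengths in m; the calibration is good to about 2 mm. A picture is of the moment at which its call begins. There is no depth.
- env.close_job(): hands the job in; it is judged then, once.
Trained networks look in a picture, given as the dict that the camera call returned (one of the last four; its "shot" number tells which), for a name from the list of things; names that differ only in an ending like _2 or _b are one class to them, and where a whole thing is asked for, a point or a joint stands for the part that bears it (a point fixed in the world has none). Each returns a list of dicts, best first, with "score" (0 to 1); they miss things now and then, are a little off and sometimes report something else, mostly with a low value. They report only what shows in the picture. A call takes as long as a camera call. They do not tell look-alikes from the thing itself.
- spotter.look_for(picture, query): "at" ([column, row] as shares, 0 to 1, of the picture: columns of its width, rows of its height, amid what is visible of it).
The state is a dict: "time_s": time; "q": joint angles; "qvel": joint speeds; "joint_efforts": joint torques, N m; "position": TCP position; "tool_rot": TCP orientation; "ft_force": force on the tool from outside, world axes, zero at the start; "wrist_torque": the same for the moment, N m; "grip_width": finger opening in m; "gripper_force": force on a finger pad.
Only numpy, scipy, OpenCV 4.12 (cv2) and the standard library are available. Lean on these libraries where they do the work, as an engineer would, in place of code of your own. Each camera call takes 0.05 s, during which the arm holds its last target. There are 200 camera calls.

### The job

First take the pine block off the plywood facet on the inspection stand and set it down flat on the bare table beside the stand. Then pick up the loupe by its red handle and hold it level, with its lens centred over the facet and at the same height as the tip of the orange focus pointer; finish like that, still holding it still in the air, touching neither stand nor facet. Keep the loupe level all the way, and leave the facet, the pointer's setting and everything else where they are.

Things in the scene. Friction and masses are not known exactly. Their poses are not given: they have to be found in the camera images.
- stand: Inspection stand fixed to the table: plywood board 130 (x) x 250 (y) x 12 mm with a round black rubber pad, 92 mm across and 2 mm thick, near one end. Origin: table level, under the pad's centre; the board reaches from y = -190 to y = +60 mm and x = -65 to +65 mm in its own axes. A steel post 12 mm thick, 212 mm tall stands on it at its own (0, -160 mm). Its yaw varies by up to 0.4 rad about the world axes, so the post is on the right seen from the robot.
- focus_mark (a point): Tip of the orange focus pointer, which reaches 90 mm level from the post towards the pad and ends 90 mm short of the pad's centre. Its height, the focal height, differs each time (95 to 155 mm above the table). A black collar (28 mm across) clamps it on the post by stiff friction; do not move it.
- facet: Loose flat plywood polygon, 62x59x9 mm, lying on the rubber pad (underside 14 mm above the table, top 23 mm). Origin: centre of its underside. Weighs about 30 g.
- pine_block: Loose pine offcut 45 (x) x 70 (y) x 32 (z) mm, about 80 g, lying flat on the facet and covering most of it (underside 23 mm above the table). Origin: centre of its underside. Its long side points roughly towards the post.
- loupe: Reading lens lying flat on the table, left of the stand: round black rim 74 mm across and 12 mm thick with clear glass, and a straight red handle with flat sides, 18 mm wide (y) and 24 mm high (z), running along the loupe's own -x from 50 to 156 mm from the lens centre. Origin: table level under the lens centre, z up. About 120 g, it balances some 75 to 95 mm from the lens centre, under the handle.
- loupe_lens (a point): Centre of the loupe's lens, mid-thickness: 12 mm above the loupe's origin; this point must come level with the focus pointer's tip.
- loupe_grip (a point): Middle height of the red handle at a good place to grip it, 88 mm from the lens centre along the loupe's -x, 12 mm above its underside; close the fingers across the 18 mm width.
- tape_roll: Roll of masking tape lying flat, 104 mm across, 25 mm high, on the right; origin under its middle. Bystander.
- plywood_cell: Small closed many-sided plywood cell, 80x74x71 mm, at the front right; origin under its middle. Bystander.
- hardener_bottle: Small white bottle with red cap, 48 mm across, 114 mm high, on the left; origin under its middle. Bystander.
- amber_jar: Amber jar with black lid, 72 mm across, 102 mm high, behind the stand; origin under its middle. Bystander.
Mind the look-alikes: they are no part of the job. There is more than one size of the pine_block; the one meant has the size given above.

How it is judged:
By the outcome, as a careful person would: the job done as asked, in the order asked, and still so for the second after the job is handed in, while the arm keeps its last pose, push and grip.
It also fails if it takes over 54 s, if anything falls off the work surface, if the arm or the gripper's body presses on something with over 40 N, if the wrist force passes 120 N, or if a joint passes its speed limit or range.

## Working session

There is one attempt and no reset: what is moved stays moved. The work goes in short steps, Python scripts to look and compute and a shell command to move; the robot and the scene stay as the last step left them, time stands still between calls to the robot, and variables do not carry over. Pictures are saved under pics/ and viewed, at most 10 in all, crops included, and the job is handed in when it is done.

```bash
mkdir -p pics
cat > h.py <<'E'
import numpy as np, cv2
from rig import env, optics, spotter
def ray(p,uv):
    K=np.array(p["intrinsics"],float);D=np.array(p["distortion"],float)
    n=cv2.undistortPoints(np.array([[uv]],float),K,D)[0,0]
    T=np.array(p["pose"]);return T[:3,3],T[:3,:3]@np.array([n[0],-n[1],-1.])
def onz(p,uv,z):
    o,d=ray(p,uv);return o+d*(z-o[2])/d[2]
def proj(p,X):
    T=np.array(p["pose"]);c=(np.array(X,float)-T[:3,3])@T[:3,:3]
    c=c*[1,-1,-1]
    return cv2.projectPoints(c.reshape(-1,1,3),np.zeros(3),np.zeros(3),np.array(p["intrinsics"],float),np.array(p["distortion"],float))[0].reshape(-1,2)
def tri(rs):
    A=0;b=0
    for o,d in rs:
        d=d/np.linalg.norm(d);P=np.eye(3)-np.outer(d,d);A=A+P;b=b+P@o
    return np.linalg.solve(A,b)
def save(p,n,crop=None,s=1):
    im=cv2.cvtColor(np.array(p["color"]),cv2.COLOR_RGB2BGR)
    if crop: im=im[crop[1]:crop[3],crop[0]:crop[2]]
    cv2.imwrite("pics/"+n,cv2.resize(im,None,fx=s,fy=s,interpolation=cv2.INTER_CUBIC))
def find(p,q,z=None):
    for r in spotter.look_for(p,q)[:3]:
        uv=np.array(r["at"])*[560,420]
        print(q,round(r["score"],2),uv.round(1),onz(p,uv,z).round(3) if z is not None else "")
E
python3 - <<'E'
from h import *
s=env.observe();print(s["time_s"],s["position"],np.round(s["tool_rot"],3))
for c in ("scene","top"):
    p=optics.get_image(c);save(p,c+".png",s=1.4);print(c,np.round(p["pose"],3).tolist())
    for q,z in (("pine_block",.055),("loupe_lens",.012),("loupe_grip",.024),("focus_mark",.12),("stand",.012),("facet",.02)): find(p,q,z)
E
```

```text
0.0 [ 0.19820511 -0.51274147  0.23069677] [[ 0.933  0.36  -0.   ]
 [ 0.36  -0.933  0.001]
 [ 0.    -0.001 -1.   ]]
scene [[-0.559, 0.658, -0.505, -0.154], [-0.829, -0.443, 0.341, 0.475], [0.001, 0.609, 0.793, 1.157], [0.0, 0.0, 0.0, 1.0]]
pine_block 0.75 [265.8 222. ] [0.505 0.07  0.055]
pine_block 0.73 [329.5 233. ] [ 0.368 -0.063  0.055]
pine_block 0.63 [301.8 197.2] [ 0.521 -0.074  0.055]
loupe_lens 0.82 [222.  229.3] [0.582 0.18  0.012]
loupe_grip 0.91 [221.8 232.4] [0.565 0.189 0.024]
focus_mark 0.46 [328.1 154.1] [ 0.575 -0.211  0.12 ]
stand 0.66 [320.6 183.1] [ 0.561 -0.181  0.012]
facet 0.61 [319.2 181.8] [ 0.563 -0.176  0.02 ]
facet 0.4 [302.1 196.7] [ 0.544 -0.093  0.02 ]
top [[0.009, 0.989, -0.148, 0.328], [-1.0, 0.011, 0.014, 0.011], [0.015, 0.147, 0.989, 1.425], [0.0, 0.0, 0.0, 1.0]]
pine_block 0.73 [310.  205.7] [ 0.54  -0.09   0.055]
pine_block 0.6 [305.9 257.6] [ 0.391 -0.079  0.055]
loupe_lens 0.74 [245.4 126.1] [0.79  0.103 0.012]
loupe_lens 0.68 [216.9 187.4] [0.599 0.184 0.012]
loupe_grip 0.85 [217.1 187.2] [0.597 0.182 0.024]
loupe_grip 0.72 [247.9 125.1] [0.789 0.095 0.024]
focus_mark 0.73 [305.6 208.7] [ 0.522 -0.073  0.12 ]
focus_mark 0.58 [358.  185.2] [ 0.589 -0.218  0.12 ]
focus_mark 0.56 [337.8 199.8] [ 0.548 -0.162  0.12 ]
stand 0.88 [337.2 197.9] [ 0.571 -0.174  0.012]
```

View pics/scene.png

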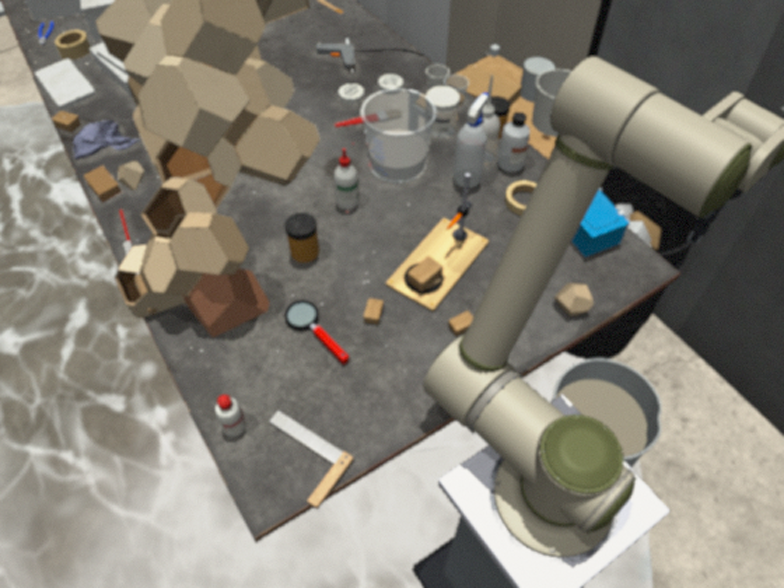

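View pics/top.png

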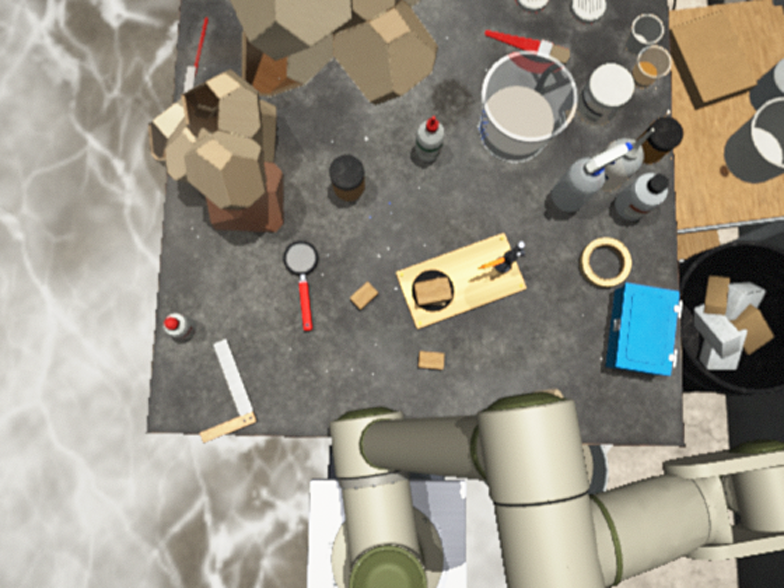

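Top view (shown at 1.4x): the stand board has its corners at (398,271), (506,235), (525,289) and (416,327). There are three blocks. One is on the black pad at (433,291), and two smaller ones lie on the bare table at (364,295) and (431,360). The one on the pad is the one meant, because it lies on the facet and is the larger. The loupe lens is at (300,258), with its handle running down to (308,330). I'll confirm the block in an enlarged crop.

Run:
```python
from h import *
t=optics.get_image("top");s=optics.get_image("scene")
def cr(p,x0,y0):
    im=cv2.cvtColor(np.array(p["color"]),cv2.COLOR_RGB2BGR)[y0:y0+110,x0:x0+130]
    return cv2.resize(im,None,fx=5,fy=5,interpolation=cv2.INTER_CUBIC)[:, :]
a=cr(t,260,155);b=cr(s,240,115)
m=np.hstack([cv2.resize(a,(400,338)),cv2.resize(b,(400,338))]);cv2.imwrite("pics/c1.png",m)
# rough stand from top corners
C=np.array([[398,271],[506,235],[525,289],[416,327]])/1.4
print([onz(t,c,.012).round(3) for c in C])
for c in ([300,258],[303,280],[308,329]): print(onz(t,np.array(c)/1.4,.02).round(3))
```

```text
[array([ 0.583, -0.017,  0.012]), array([ 0.664, -0.248,  0.012]), array([ 0.547, -0.287,  0.012]), array([ 0.464, -0.055,  0.012])]
[0.607 0.191 0.02 ]
[0.56  0.183 0.02 ]
[0.456 0.17  0.02 ]
```

View pics/c1.png

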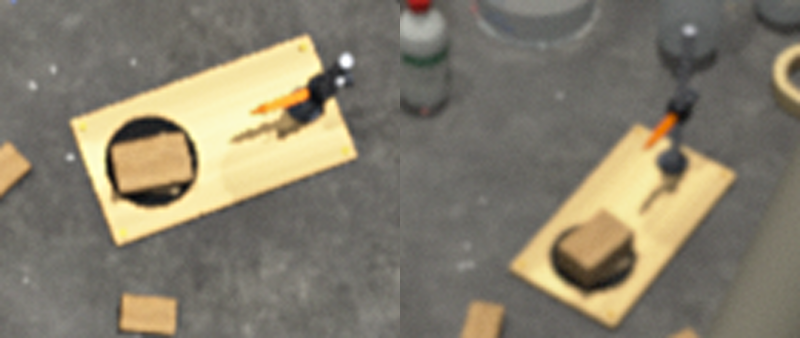

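The crop confirms the block. It lies on the facet and pad at crop-left (150,163), and is bigger than the two on the table. The orange pointer's tip is at (253,111) in the left half and (646,147) in the right half.

```bash
cat > geo.py <<'E'
from h import *
t=optics.get_image("top");s=optics.get_image("scene")
T=lambda u,v:np.array([260+u/3.077,155+v/3.077])
S=lambda u,v:np.array([240+(u-400)/3.077,115+v/3.077])
w=np.array([onz(t,T(*c),.012)[:2] for c in [(72,121),(310,36),(357,156),(118,244)]])
# own corners: left end y=+.06, right y=-.19 ; far x=+.065
L=np.array([[.065,.06],[.065,-.19],[-.065,-.19],[-.065,.06]])
A=L-L.mean(0);B=w-w.mean(0);th=np.arctan2((A[:,0]*B[:,1]-A[:,1]*B[:,0]).sum(),(A*B).sum())
R=np.array([[np.cos(th),-np.sin(th)],[np.sin(th),np.cos(th)]]);o=w.mean(0)-R@L.mean(0)
print("stand yaw",np.degrees(th),"origin",o,"resid mm",((A@R.T-B)*1e3).round(1).tolist())
print("pad top",onz(t,T(152,161),.014),"scene",onz(s,S(594,252),.014))
tip=tri([ray(t,T(253,111)),ray(s,S(646,147))]);print("tip tri",tip, "pred xy",o+R@[0,-.09])
# height from tip with known xy
for p,uv in((t,T(253,111)),(s,S(646,147))):
    best=min(np.arange(.09,.16,.001),key=lambda z:np.linalg.norm(proj(p,[*(o+R@[0,-.09]),z])-uv));print("h",best,proj(p,[*(o+R@[0,-.09]),best])-uv)
bc=np.array([onz(t,T(*c),.055)[:2] for c in [(111,147),(185,132),(193,180),(120,195)]])
d=bc[1]+bc[2]-bc[0]-bc[3];print("block",bc.mean(0),"long dir deg",np.degrees(np.arctan2(d[1],d[0])),np.linalg.norm(bc-np.roll(bc,1,0),axis=1))
print("tool x deg", np.degrees(np.arctan2(*env.observe()["tool_rot"][1::-1,0])))
E
python3 geo.py
```

```text
stand yaw 20.630820655660127 origin [ 0.54176916 -0.09147385] resid mm [[1.0, 1.6], [2.0, -0.1], [-1.3, -2.3], [-1.7, 0.8]]
pad top [ 0.5418449  -0.09138679  0.014     ] scene [ 0.54485265 -0.09805701  0.014     ]
tip tri [ 0.57453252 -0.1784106   0.10016341] pred xy [ 0.57348022 -0.17570216]
h 0.11200000000000002 [[0.09807581 0.03283792]]
h 0.10300000000000001 [[-0.98277954 -0.13359845]]
block [ 0.5333265  -0.08867381] long dir deg -77.75674581814194 [0.04600824 0.07101519 0.04597273 0.06976029]
tool x deg 21.130396744541166
```

```bash
python3 -m crank '[8.5,2.9,-1.7,0,0,8.5,2.9,-1.7,0,0,8.5,2.9,-1.7,0,0,8.5,2.9,-1.7,0,0,8.5,2.9,-1.7,0,0,8.5,2.9,-1.7,0,0,8.5,2.9,-1.7,0,0,8.5,2.9,-1.7,0,0]' 30
python3 -m crank '[8.5,2.9,-1.7,0,0,8.5,2.9,-1.7,0,0,8.5,2.9,-1.7,0,0,8.5,2.9,-1.7,0,0,8.5,2.9,-1.7,0,0,8.5,2.9,-1.7,0,0,8.5,2.9,-1.7,0,0,8.5,2.9,-1.7,0,0]'
python3 -m crank '[8.5,0,0,0,-0.12,8.5,0,0,0,-0.12,8.5,0,0,0,-0.12,8.5,0,0,0,-0.12,8.5,0,0,0,-0.12,8.5,0,0,0,-0.12,8.5,0,0,0,-0.12,8.5,0,0,0,-0.12]'
python3 -m crank '[8.5,0,0,1,-0.12,8.5,0,0,1,-0.12,8.5,0,0,1,-0.12,8.5,0,0,1,-0.08,8.5,0,0,1,0,8.5,0,0,1,0,8.5,0,0,0,0,8.5,0,0,0,0]'
python3 - <<'E'
from h import *
s=env.observe();R=s["tool_rot"];print(s["time_s"],s["position"],np.degrees(np.arctan2(R[1,0],R[0,0])),s["q"])
p=optics.get_image("wrist");save(p,"w1.png",s=1.4);print(np.round(p["pose"],3).tolist())
for q,z in(("pine_block",.055),("facet",.023),("focus_mark",.105)):find(p,q,z)
c=optics.get_image("scene");find(c,"plywood_cell",.03);t=optics.get_image("top");find(t,"plywood_cell",.03)
E
```

```text
time_s: 1.57
position: [0.3664, -0.3011, 0.2315]
tool_rot: [[0.933, 0.36, 0.0], [0.36, -0.933, -0.0], [0.0, 0.0, -1.0]]
ft_force: [0.8, -0.1, -0.4]
grip_width: 0.085
gripper_force: 0.0
time_s: 2.23
position: [0.5339, -0.0905, 0.2314]
tool_rot: [[0.933, 0.361, 0.0], [0.361, -0.933, -0.0], [0.0, 0.0, -1.0]]
ft_force: [0.8, -0.8, 0.6]
grip_width: 0.0848
gripper_force: 0.0
time_s: 2.9
position: [0.533, -0.092, 0.2313]
tool_rot: [[0.234, 0.972, -0.0], [0.972, -0.234, 0.0], [-0.0, -0.0, -1.0]]
ft_force: [0.3, 0.1, 0.0]
grip_width: 0.0848
gripper_force: 0.0
time_s: 3.57
position: [0.533, -0.092, 0.1713]
tool_rot: [[-0.197, 0.98, -0.001], [0.98, 0.197, 0.0], [0.0, -0.001, -1.0]]
ft_force: [0.2, 0.8, 0.6]
grip_width: 0.0853
gripper_force: 0.0
3.5667 [ 0.53296196 -0.0920033   0.17126105] 101.34096863670096 [-2.23422675e+01  2.38639705e+01  8.15475760e+01  6.54600231e-04
  7.46285165e+01 -3.36834164e+01]
[[0.981, -0.187, -0.056, 0.519], [0.195, 0.939, 0.282, -0.021], [-0.0, -0.288, 0.958, 0.314], [0.0, 0.0, 0.0, 1.0]]
pine_block 0.86 [290.1 199.2] [ 0.538 -0.086  0.055]
pine_block 0.57 [143.  161.1] [ 0.413 -0.078  0.055]
facet 0.47 [262.  211.1] [ 0.516 -0.111  0.023]
focus_mark 0.59 [317.5 344.5] [ 0.58  -0.187  0.105]
plywood_cell 0.7 [410.4 214.5] [ 0.293 -0.326  0.03 ]
plywood_cell 0.56 [394.4 293. ] [ 0.294 -0.334  0.03 ]
```

View pics/w1.png

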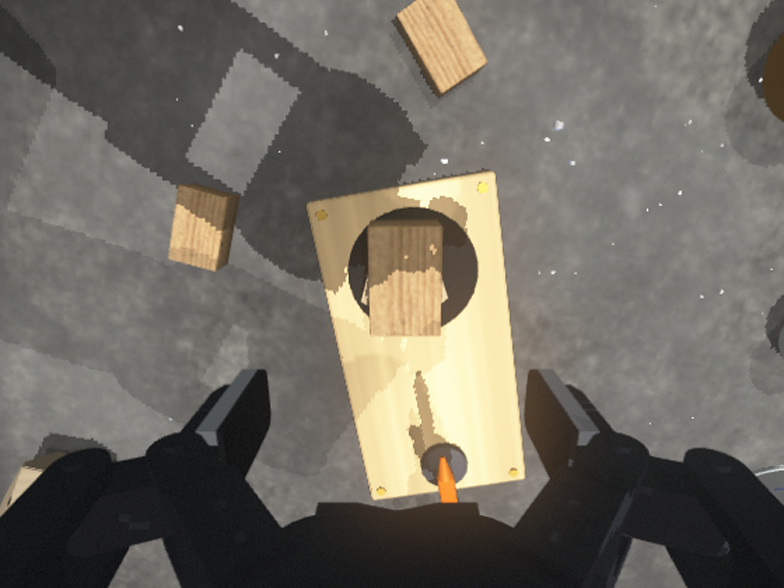

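The wrist view shows the block's top face with corners (368,226), (441,225), (442,335) and (370,335). The pad is centred near (413,270), and the orange tip is at (444,459). The small blocks at (440,45) and (203,228) are the look-alikes.

```bash
cat > g2.py <<'E'
from h import *
import io,contextlib
p=optics.get_image("wrist")
with contextlib.redirect_stdout(io.StringIO()): from geo import t,s,T,S
W=lambda u,v:np.array([u,v])/1.4
bc=np.array([onz(p,W(*c),.055)[:2] for c in[(368,226),(441,225),(442,335),(370,335)]])
d=bc[2]+bc[3]-bc[0]-bc[1];print("block",bc.mean(0),np.degrees(np.arctan2(d[1],d[0])),np.linalg.norm(bc-np.roll(bc,1,0),axis=1))
print("pad",onz(p,W(413,270),.014))
w=[onz(p,W(*c),.012)[:2].round(4) for c in[(307,202),(494,171),(524,479),(373,499)]];print(w)
L=np.array([[-.065,.06],[.065,.06],[.065,-.19],[-.065,-.19]]);w=np.array(w)
A=L-L.mean(0);B=w-w.mean(0);th=np.arctan2((A[:,0]*B[:,1]-A[:,1]*B[:,0]).sum(),(A*B).sum())
R=np.array([[np.cos(th),-np.sin(th)],[np.sin(th),np.cos(th)]]);o=w.mean(0)-R@L.mean(0)
print("stand yaw",np.degrees(th),o,((A@R.T-B)*1e3).round(1).tolist())
rs=[ray(p,W(444,459)),ray(t,T(253,111)),ray(s,S(646,147))]
print("tip",tri(rs),tri(rs[:2]),tri([rs[0],rs[2]]))
E
python3 g2.py
```

```text
block [ 0.53839928 -0.08845116] -77.654473396305 [0.06893563 0.0429665  0.06958787 0.04564214]
pad [ 0.54492666 -0.08940766  0.014     ]
[array([ 0.4651, -0.0576]), array([ 0.5839, -0.0133]), array([ 0.6716, -0.2455]), array([ 0.5528, -0.2894])]
stand yaw 20.635683640938282 [ 0.5454424  -0.09062039] [[-1.6, 0.2], [1.2, 1.7], [1.6, -0.0], [-1.2, -1.9]]
tip [ 0.57704927 -0.17917422  0.09644664] [ 0.57754461 -0.17734749  0.09742895] [ 0.58245869 -0.18725404  0.08571299]
```

```bash
python3 -m crank '[8,0.25,0.45,2.2,-0.015,8,0,0,2.2,0,8,0,0,2.2,0,8,0,0,2.2,0,8,0,0,2.0,0,8,0,0,1.8,0,8,0,0,1.1,0,8,0,0,0.5,0]' 25
python3 -m crank '[4,0,0,0,0,4,0,0,0,0,4,0,0,0,0,4,0,0,0,0,4,0,0,0,0,4,0,0,0,0,4,0,0,0,0,4,0,0,0,0]' 25
```

```text
time_s: 4.78
position: [0.5363, -0.0885, 0.0278]
tool_rot: [[-0.211, 0.977, -0.002], [0.977, 0.211, 0.001], [0.001, -0.002, -1.0]]
ft_force: [-0.2, -0.4, 0.2]
grip_width: 0.0801
gripper_force: 0.0
time_s: 5.45
position: [0.5375, -0.0889, 0.0303]
tool_rot: [[-0.211, 0.977, 0.002], [0.977, 0.211, -0.001], [-0.001, 0.002, -1.0]]
ft_force: [0.4, 0.4, 6.3]
grip_width: 0.0447
gripper_force: 26.7
```

```bash
python3 -m crank '[4,0,0,-0.3,0,4,0,0,-0.5,0,4,0,0,-0.8,0,4,0,0,-1.2,0,4,0,0,-1.2,0,4,0,0,-1.2,0,4,0,0,-1.2,0,4,0,0,0,0]' 30
python3 - <<'E'
from h import *
p=optics.get_image("wrist");save(p,"w2.png",s=1.2)
E
```

```text
time_s: 6.12
position: [0.5379, -0.089, 0.0959]
tool_rot: [[-0.211, 0.977, 0.004], [0.977, 0.211, -0.002], [-0.002, 0.004, -1.0]]
ft_force: [1.0, 0.3, -0.4]
grip_width: 0.0446
gripper_force: 31.3
```

View pics/w2.png

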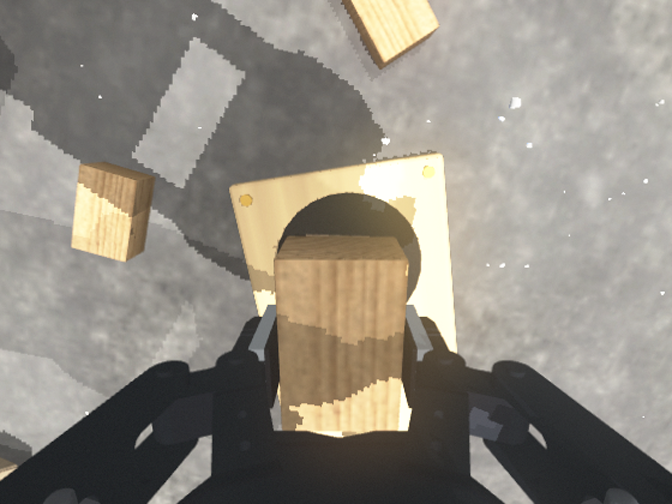

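The block is held cleanly and the facet stays below it. I'll carry it to the free table in front of the stand.

```bash
python3 -m crank '[4,-0.3,-2.4,0,0,4,-0.6,-2.4,0,0,4,-1,-2.4,0,0,4,-1.2,-2.4,0,0,4,-1.4,-2,0,0,4,-1.4,-1.5,0,0,4,-1.2,-1,0,0,4,0,-0.5,0,0]'
python3 -m crank '[4,0,0,1.5,0,4,0,0,1.5,0,4,0,0,1.5,0,4,0,0,1.5,0,4,0,0,1.2,0,4,0,0,0.7,0,4,0,0,0.4,0,4,0,0,0.3,0]'
```

```text
time_s: 6.83
position: [0.4085, -0.1907, 0.0929]
tool_rot: [[-0.209, 0.978, -0.0], [0.978, 0.209, -0.0], [-0.0, -0.0, -1.0]]
ft_force: [0.1, -0.3, -1.0]
grip_width: 0.0447
gripper_force: 31.3
time_s: 7.5
position: [0.4092, -0.1886, 0.0071]
tool_rot: [[-0.212, 0.977, -0.0], [0.977, 0.212, 0.0], [0.0, -0.0, -1.0]]
ft_force: [-9.4, 5.1, 39.5]
grip_width: 0.0445
gripper_force: 36.5
```

```bash
python3 -m crank '[4,0,0,-0.25,0,4,0,0,0,0,6.5,0,0,0,0,6.5,0,0,0,0,6.5,0,0,0,0,6.5,0,0,0,0,6.5,0,0,-0.3,0,6.5,0,0,-0.7,0]'
python3 -m crank '[7,0,0,-1.5,0,7,0,0,-2,0,7,0,0,-2.5,0,7,0,0,-2.5,0,7,0,0,-2.5,0,7,0,0,-2.5,0,7,0,0,-2,0,7,0,0,0,0]'
python3 -m crank '[7,3.36,1.86,0,0,7,3.36,1.86,0,0,7,3.36,1.86,0,0,7,3.36,1.86,0,0,7,3.36,1.86,0,0,7,3.36,1.86,0,0,7,3.36,1.86,0,0,7,3.36,1.86,0,0]'
python3 -m crank '[7,3.36,1.86,0,0,7,3.36,1.86,0,0,7,0,0,0,0.12,7,0,0,0,0.12,7,0,0,0,0.12,7,0,0,0,0.12,7,0,0,0,0.12,7,0,0,0,0.12]'
python3 -m crank '[7,0,0,0,0.12,7,0,0,0,0.12,7,0,0,0,0.12,7,0,0,0,0.12,7,0,0,0,0.12,7,0,0,0,0.12,7,0,0,0,0.12,7,0,0,0,0.08]'
python3 - <<'E'
from h import *
s=env.observe();R=s["tool_rot"];print(s["time_s"],s["position"],np.degrees(np.arctan2(R[1,0],R[0,0])))
p=optics.get_image("wrist");t=optics.get_image("top")
for q,z in(("loupe_grip",.012),("loupe_lens",.012)):
  find(p,q,z);find(t,q,z)
find(t,"pine_block",.032);find(t,"facet",.023)
a=cv2.cvtColor(np.array(p["color"]),cv2.COLOR_RGB2BGR);b=cv2.cvtColor(np.array(t["color"]),cv2.COLOR_RGB2BGR)[150:290,240:430]
b=cv2.resize(b,(400,295),interpolation=cv2.INTER_CUBIC);a=cv2.resize(a,(400,300))
cv2.imwrite("pics/w3.png",np.vstack([a,b]))
E
```

```text
time_s: 8.17
position: [0.409, -0.1887, 0.0197]
tool_rot: [[-0.211, 0.977, -0.001], [0.977, 0.211, 0.001], [0.001, -0.001, -1.0]]
ft_force: [-0.1, -0.5, -0.8]
grip_width: 0.0651
gripper_force: 0.0
time_s: 8.83
position: [0.4104, -0.1898, 0.179]
tool_rot: [[-0.212, 0.977, 0.006], [0.977, 0.212, -0.005], [-0.006, 0.005, -1.0]]
ft_force: [-0.3, 0.2, 0.2]
grip_width: 0.0699
gripper_force: 0.0
time_s: 9.5
position: [0.4977, 0.1073, 0.1748]
tool_rot: [[-0.212, 0.977, -0.0], [0.977, 0.212, -0.0], [0.0, -0.0, -1.0]]
ft_force: [0.3, 0.0, 0.2]
grip_width: 0.0697
gripper_force: 0.0
time_s: 10.17
position: [0.5196, 0.1788, 0.1746]
tool_rot: [[0.491, 0.871, -0.001], [0.871, -0.491, -0.0], [-0.001, -0.001, -1.0]]
ft_force: [0.4, 0.6, 0.0]
grip_width: 0.0701
gripper_force: 0.0
time_s: 10.83
position: [0.5196, 0.1787, 0.1746]
tool_rot: [[0.991, 0.137, -0.001], [0.137, -0.991, -0.0], [-0.001, -0.0, -1.0]]
ft_force: [-0.0, 0.3, 0.6]
grip_width: 0.0702
gripper_force: 0.0
10.8333 [0.51963794 0.17873393 0.17461597] 7.8901479357206465
loupe_grip 0.8 [283.7 107.1] [0.601 0.189 0.012]
loupe_lens 0.81 [284.8 105.9] [0.602 0.188 0.012]
loupe_lens 0.21 [248.8 125.2] [0.793 0.093 0.012]
pine_block 0.78 [342.8 253. ] [ 0.407 -0.187  0.032]
pine_block 0.75 [308.8 256.8] [ 0.395 -0.088  0.032]
pine_block 0.57 [260.8 211.5] [0.525 0.052 0.032]
facet 0.66 [310.3 207.7] [ 0.539 -0.093  0.023]
```

View pics/w3.png

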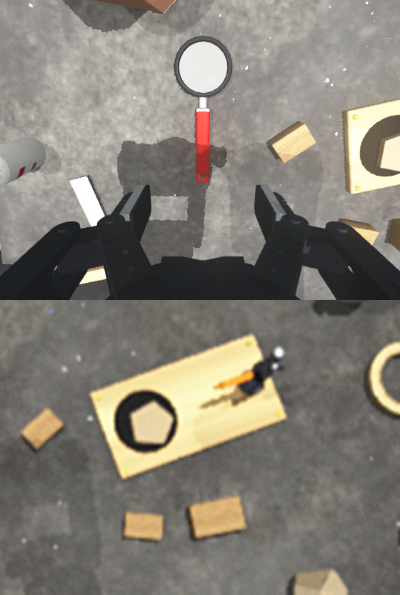

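The block now lies flat on the table at about (0.407, -0.187), and the facet (light pentagon) is still on the pad. In the wrist view the lens is at (203,67) and the red handle runs from (203,110) to (203,183). I'll measure the handle and the facet precisely by colour.

Run:
```python
from h import *
p=optics.get_image("wrist");im=np.array(p["color"]).astype(int)
r,g,b=im[...,0],im[...,1],im[...,2]
m=((r>110)&(g<70)&(b<70)).astype(np.uint8)
n,l,st,ce=cv2.connectedComponentsWithStats(m);k=1+np.argmax(st[1:,4]*((st[1:,0]>250)&(st[1:,0]<310)));print(st[k])
ys,xs=np.where(l==k);P=np.array([onz(p,(x,y),.024)[:2] for x,y in zip(xs,ys)])
c=P.mean(0);d=np.linalg.svd(P-c,full_matrices=False)[2][0];d=d*np.sign(d[0]);a=(P-c)@d
print("axis deg",np.degrees(np.arctan2(d[1],d[0])),"ends",c+d*a.min(),c+d*a.max(),a.max()-a.min())
print("lens",onz(p,np.array([203,67])*1.4,.012))
s=env.observe();R=np.array(s["tool_rot"])
G=c+d*(a.min()+.156-.088);print("grip",G)
print("delta tool",R.T@np.array([*(G-s["position"][:2]),0]))
t=optics.get_image("top");T=np.array(t["color"])
save(t,"t4.png",(285,180,365,240),9)
```

```text
[274 158  19  98 995]
axis deg 7.723988397256758 ends [0.45878588 0.17020504] [0.55627092 0.1834271 ] 0.09837761800641731
lens [0.61284298 0.19108376 0.012     ]
grip [0.52616891 0.17934432]
delta tool [ 6.21971563e-03  3.50047057e-04 -4.89943078e-07]
```

View pics/t4.png

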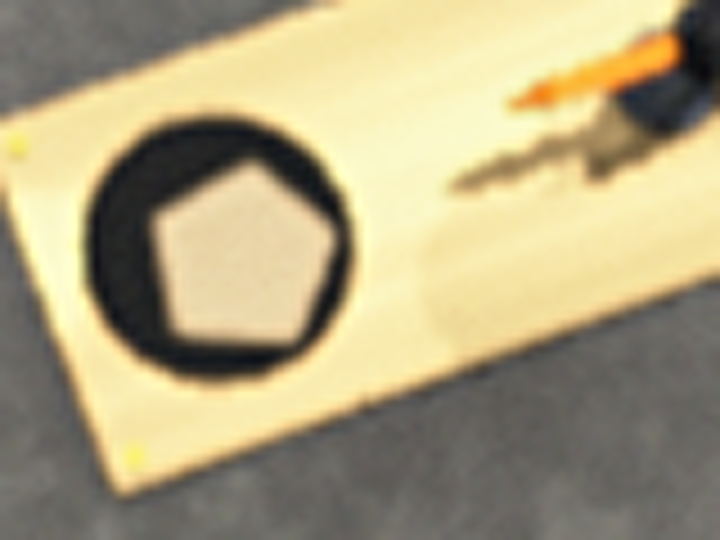

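```bash
python3 -m crank '[5,0.6,0.03,3,0,5,0,0,3,0,5,0,0,3,0,5,0,0,3,0,5,0,0,2,0,5,0,0,1.5,0,5,0,0,0.8,0,5,0,0,0.6,0]' 40
python3 -m crank '[1.5,0,0,0,0,1.5,0,0,0,0,1.5,0,0,0,0,1.5,0,0,0,0,1.5,0,0,0,0,1.5,0,0,0,0,1.5,0,0,0,0,1.5,0,0,0,0]' 40
```

```text
time_s: 12.0
position: [0.5259, 0.1793, 0.0051]
tool_rot: [[0.99, 0.144, -0.001], [0.144, -0.99, -0.0], [-0.001, -0.0, -1.0]]
ft_force: [0.4, -0.6, 0.7]
grip_width: 0.05
gripper_force: 0.0
time_s: 12.67
position: [0.5266, 0.1795, 0.0069]
tool_rot: [[0.99, 0.143, 0.002], [0.143, -0.99, 0.0], [0.002, 0.0, -1.0]]
ft_force: [-0.8, -0.4, 6.5]
grip_width: 0.0171
gripper_force: 40.2
```

```bash
python3 -m crank '[1.5,0,0,-0.4,0,1.5,0,0,-0.8,0,1.5,0,0,-1.5,0,1.5,0,0,-2,0,1.5,0,0,-2,0,1.5,0,0,-2,0,1.5,0,0,-2,0,1.5,0,0,-1.5,0]' 60
python3 - <<'E'
from h import *
s=optics.get_image("scene");p=optics.get_image("wrist")
f=lambda q:cv2.cvtColor(np.array(q["color"]),cv2.COLOR_RGB2BGR)
a=cv2.resize(f(s)[145:225,270:355],(0,0),fx=7,fy=7,interpolation=cv2.INTER_CUBIC)
b=cv2.resize(f(p),(200,150));c=np.zeros((560,200,3),np.uint8);c[:150]=b
cv2.imwrite("pics/s5.png",np.hstack([a,c]))
E
```

```text
time_s: 13.33
position: [0.5261, 0.1794, 0.1301]
tool_rot: [[0.99, 0.143, 0.002], [0.143, -0.99, 0.0], [0.002, 0.0, -1.0]]
ft_force: [0.9, 0.2, -1.4]
grip_width: 0.0164
gripper_force: 59.0
```

View pics/s5.png

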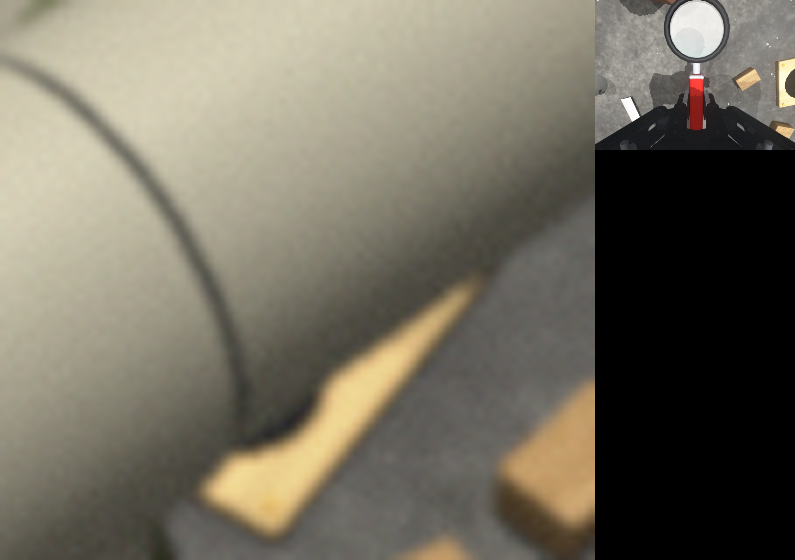

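The arm hides the stand from the scene camera now, but the loupe is held straight (right inset). For the tip height I'll fit the stand jointly in the earlier three views.

```bash
cat > fit.py <<'E'
from h import *
from scipy.optimize import least_squares
import re
t=optics.get_image("top");s=optics.get_image("scene");w=dict(optics.get_image("wrist"))
w["pose"]=np.array([[0.981,-0.187,-0.056,0.519],[0.195,0.939,0.282,-0.021],[0,-0.288,0.958,0.314],[0,0,0,1.]])
L=[(.065,.06),(.065,-.19),(-.065,-.19),(-.065,.06)]
T=lambda u,v:((u+.5)/3.077-.5+260,(v+.5)/3.077-.5+155)
S=lambda u,v:((u-399.5)/3.077-.5+240,(v+.5)/3.077-.5+115)
W=lambda u,v:((u+.5)/1.4-.5,(v+.5)/1.4-.5)
obs=[(t,[T(72,121),T(310,36),T(357,156),T(118,244)],T(152,161),T(253,111)),
(s,[S(513,267),S(638,124),S(735,176),S(614,326)],S(594,252),S(646,147)),
(w,[W(494,171),W(524,479),W(373,499),W(307,202)],W(413,270),W(444,459))]
def f(x,sel=(0,1,2),full=False):
    X,Y,th,h=x[:4];R=np.array([[np.cos(th),-np.sin(th)],[np.sin(th),np.cos(th)]]);out=[]
    g=lambda a,z:np.r_[[X,Y]+R@np.array(a),z]
    for i in sel:
        p,c,pad,tip=obs[i];sh=x[4+2*i:6+2*i]
        P=proj(p,[g(a,.012) for a in L]+[g((0,0),.014),g((0,-.09),h)])
        out+=list((P+sh-np.array(c+[pad,tip])).ravel())
        out+=list(.5*np.array(sh))
    return np.array(out)
if __name__=="__main__":
  for sel in((0,1,2),(0,),(1,),(2,),(0,1)):
    r=least_squares(f,[.543,-.091,.36,.11]+[0]*6,args=(sel,));print(sel,r.x.round(4))
    if len(sel)==3:print(r.fun.reshape(3,7,2).round(1).tolist())
  F=lambda u,v:((u+.5)/9-.5+285,(v+.5)/9-.5+180)
  q=np.array([F(*c) for c in[(254,160),(337,238),(298,347),(172,338),(152,213)]],np.float32)
  m=cv2.moments(q);c=(m["m10"]/m["m00"],m["m01"]/m["m00"]);b=onz(t,c,.023);print("facet",b,"pad",onz(t,F(220,248),.014))
E
python3 fit.py
```

```text
(0, 1, 2) [ 0.5455 -0.0933  0.3609  0.101  -0.8388  0.7696  0.8458  0.5385 -0.3923
 -2.313 ]
[[[-0.4, -0.5], [0.1, -0.8], [0.8, 0.2], [-0.1, 0.4], [0.1, -0.1], [-0.3, 0.5], [-0.4, 0.4]], [[-1.2, -0.3], [0.0, -0.3], [1.1, -0.9], [0.2, -0.2], [-0.1, 1.4], [-0.1, 0.2], [0.4, 0.3]], [[1.6, -1.2], [1.5, -0.3], [-1.1, 0.6], [-1.4, -0.2], [0.3, 1.4], [-0.7, 0.2], [-0.2, -1.2]]]
(0,) [ 0.5435 -0.0905  0.3602  0.1112 -0.0172  0.2076  0.      0.      0.
  0.    ]
(1,) [ 0.5447 -0.0971  0.3625  0.102   3.1174  1.8333 -0.1892  0.9009  0.
  0.    ]
(2,) [  0.5458  -0.0933   0.3608   0.1008 -11.4203  -7.2976   0.      -0.
  -0.5866  -2.3237]
(0, 1) [ 0.544  -0.0935  0.3616  0.1031 -0.9179  0.2938  0.5214  0.3425  0.
  0.    ]
facet [ 0.53691358 -0.09649533  0.023     ] pad [ 0.54246931 -0.09020376  0.014     ]
```

```bash
python3 -m crank '[1.5,-0.4,0.9,0,0,1.5,-0.6,1.6,0,0,1.5,-0.8,2,0,0,1.5,-0.8,2,0,0,1.5,-0.8,2,0,0,1.5,-0.8,2,0,0,1.5,-0.8,2,0,0,1.5,-0.7,1.5,0,0]'
python3 -m crank '[1.5,0,0,0,0,1.5,0,0,0,0,1.5,0,0,0,0,1.5,0,0,0,0,1.5,0,0,0,0,1.5,0,0,0,0,1.5,0,0,0,0,1.5,0,0,0,0]'
python3 - <<'E'
from h import *
import pickle
p=optics.get_image("wrist");pickle.dump(dict(p),open("m1.pkl","wb"));find(p,"focus_mark",.1)
save(p,"m1.png")
E
python3 -m crank '[1.5,-0.7,1.5,0,0,1.5,-0.8,2,0,0,1.5,-0.8,2,0,0,1.5,-0.8,2,0,0,1.5,-0.8,2,0,0,1.5,-0.8,2,0,0,1.5,-0.6,1.2,0,0,1.5,-0.5,0.7,0,0]'
python3 -m crank '[1.5,0,0,0,0,1.5,0,0,0,0,1.5,0,0,0,0,1.5,0,0,0,0,1.5,0,0,0,0,1.5,0,0,0,0,1.5,0,0,0,0,1.5,0,0,0,0]'
python3 - <<'E'
from h import *
import pickle
p=optics.get_image("wrist");pickle.dump(dict(p),open("m2.pkl","wb"));find(p,"focus_mark",.1)
q=pickle.load(open("m1.pkl","rb"))
f=lambda q:cv2.resize(cv2.cvtColor(np.array(q["color"]),cv2.COLOR_RGB2BGR),None,fx=.71,fy=.71)
a=cv2.cvtColor(np.array(q["color"]),cv2.COLOR_RGB2BGR);b=cv2.cvtColor(np.array(p["color"]),cv2.COLOR_RGB2BGR)
cv2.imwrite("pics/m12.png",np.hstack([a[:,320:560],b]))
E
```

```text
time_s: 14.25
position: [0.4886, 0.0308, 0.1269]
tool_rot: [[0.99, 0.143, -0.002], [0.143, -0.99, -0.0], [-0.002, -0.0, -1.0]]
ft_force: [-0.0, 0.2, -1.3]
grip_width: 0.0165
gripper_force: 59.1
time_s: 14.92
position: [0.4897, 0.0329, 0.1278]
tool_rot: [[0.99, 0.144, -0.0], [0.144, -0.99, 0.0], [-0.0, -0.0, -1.0]]
ft_force: [-0.7, 0.1, -2.1]
grip_width: 0.0164
gripper_force: 59.2
time_s: 15.68
position: [0.4512, -0.1097, 0.1279]
tool_rot: [[0.99, 0.142, 0.0], [0.142, -0.99, -0.0], [0.0, 0.0, -1.0]]
ft_force: [0.0, -0.7, 0.4]
grip_width: 0.0169
gripper_force: 59.2
time_s: 16.35
position: [0.4515, -0.1081, 0.1278]
tool_rot: [[0.99, 0.144, -0.0], [0.144, -0.99, 0.0], [-0.0, -0.0, -1.0]]
ft_force: [-0.0, 0.1, -1.1]
grip_width: 0.0163
gripper_force: 59.2
focus_mark 0.98 [509.4  19.6] [ 0.585 -0.2    0.1  ]
```

View pics/m12.png

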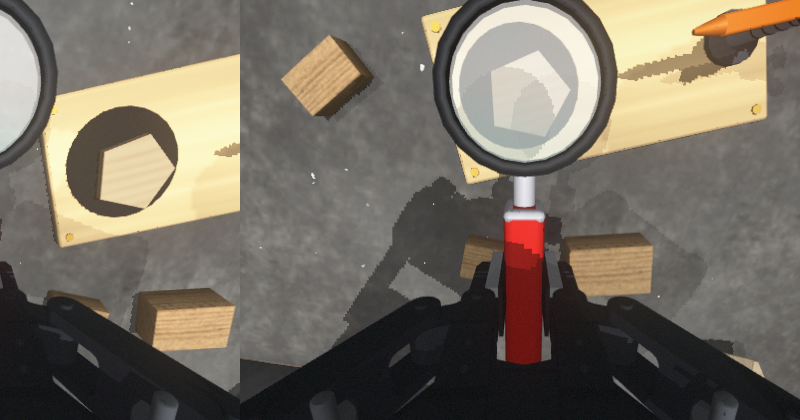

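The right view (m2) shows the tip at (455,30) and the lens centre at about (285,86) in camera pixels. The left view (m1) shows the facet's top face with corners about (423,152), (471,132), (496,168), (465,209) and (417,199).

Run:
```python
from h import *
import pickle
m1=pickle.load(open("m1.pkl","rb"));m2=pickle.load(open("m2.pkl","rb"))
w=dict(m2);w["pose"]=np.array([[0.981,-0.187,-0.056,0.519],[0.195,0.939,0.282,-0.021],[0,-0.288,0.958,0.314],[0,0,0,1.]])
rs=[ray(w,(316.8,327.5)),ray(m2,(455,30))];x=tri(rs);print("tip",x,"resid px",proj(w,x)-[316.8,327.5],proj(m2,x)-[455,30])
q=np.array([(423,152),(471,132),(496,168),(465,209),(417,199)],np.float32)
m=cv2.moments(q);print("facet",onz(m1,(m["m10"]/m["m00"],m["m01"]/m["m00"]),.023))
print("pad m1",onz(m1,(320+122,162),.014))
print("lens",onz(m2,(285,86),.133))
# circle fit check: rim dark outer pts
print("rim",[onz(m2,c,.139).round(4)[:2] for c in((193,86),(376,86),(285,176))])
# red handle axis
im=np.array(m2["color"]).astype(int);M=((im[...,0]>90)&(im[...,1]<60)&(im[...,2]<60))
ys,xs=np.where(M[215:300]);P=np.array([onz(m2,(a,b+215),.145)[:2] for a,b in zip(xs,ys)]);c=P.mean(0);d=np.linalg.svd(P-c,full_matrices=False)[2][0];print("handle",c,np.degrees(np.arctan2(d[1],d[0]))%180)
```

```text
tip [ 0.57653539 -0.17429843  0.10147642] resid px [[-0.11756262 -0.32623637]] [[ 0.14946175 -0.29212554]]
facet [ 0.54025094 -0.0979329   0.023     ]
pad m1 [ 0.54610023 -0.09053611  0.014     ]
lens [ 0.53662906 -0.09687987  0.133     ]
rim [array([ 0.531 , -0.0613]), array([ 0.5412, -0.1322]), array([ 0.5009, -0.102 ])]
handle [ 0.46532663 -0.10655857] 7.772122682816899
```

```bash
python3 -m crank '[1.5,0.2,0.2,0.3,0,1.5,0,0,0.6,0,1.5,0,0,0.7,0,1.5,0,0,0.6,0,1.5,0,0,0.5,0,1.5,0,0,0.3,0,1.5,0,0,0.1,0,1.5,0,0,0,0]'
python3 -m crank '[1.5,0,0,0,0,1.5,0,0,0,0,1.5,0,0,0,0,1.5,0,0,0,0,1.5,0,0,0,0,1.5,0,0,0,0,1.5,0,0,0,0,1.5,0,0,0,0]'
python3 - <<'E'
from h import *
p=optics.get_image("wrist");s=optics.get_image("scene");t=optics.get_image("top")
f=lambda q:cv2.cvtColor(np.array(q["color"]),cv2.COLOR_RGB2BGR)
b=f(p);c=cv2.resize(f(s)[110:230,220:360],(240,206));d=cv2.resize(f(t)[165:265,280:400],(240,200))
r=np.vstack([c,d,np.zeros((14,240,3),np.uint8)])
cv2.imwrite("pics/end.png",np.hstack([b,r]))
find(p,"facet",.023);find(p,"loupe_lens",.1015);find(p,"focus_mark",.1015)
print(env.observe()["position"])
E
```

```text
time_s: 17.12
position: [0.4536, -0.11, 0.0966]
tool_rot: [[0.99, 0.143, -0.0], [0.143, -0.99, 0.0], [-0.0, -0.0, -1.0]]
ft_force: [0.3, -0.9, -0.2]
grip_width: 0.0168
gripper_force: 59.2
time_s: 17.78
position: [0.4537, -0.11, 0.0968]
tool_rot: [[0.99, 0.143, 0.0], [0.143, -0.99, 0.0], [0.0, -0.0, -1.0]]
ft_force: [-0.5, 0.1, -2.2]
grip_width: 0.0168
gripper_force: 59.2
loupe_lens 0.8 [283.4 100.3] [ 0.533 -0.099  0.102]
focus_mark 0.7 [522.2   8.8] [ 0.58  -0.186  0.102]
[ 0.45371506 -0.10999823  0.09685053]
```

View pics/end.png

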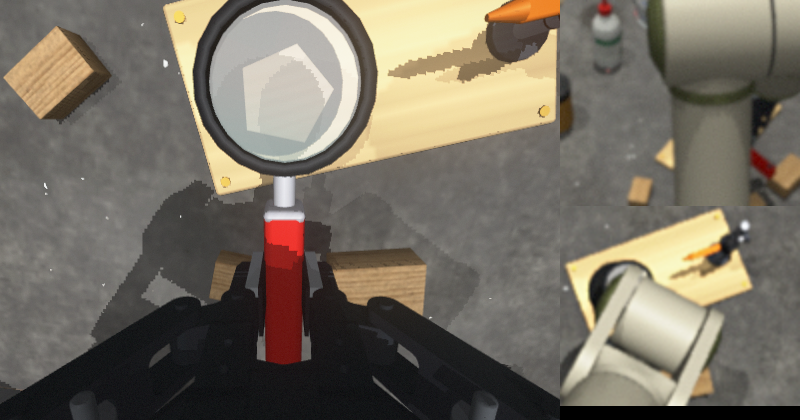

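The wrist view shows the lens centred at about (285,86), level and over the facet. The tip is at (487,18) and nothing touches. The block lies flat on the table at lower right.

```bash
python3 -c "
from rig import env
print(env.close_job())"
```

```text
the job is handed in; nothing more can be done
None
```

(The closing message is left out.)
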